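Nest the slotted brackets on the storage hook

ROBOT

A 6-joint arm with a two-finger parallel gripper is mounted at the origin on the work surface. World frame = base frame: x ahead of the robot, y to its left, z up, the work surface at z = 0. Lengths are in m, angles in rad, forces in N, time in s.
With the tool pointing down it reaches from about 0.35 to 0.85 m from the base axis. Payload 8.1 kg.
Tool frame: the origin (TCP) lies between the finger pads; the fingertips stand 11 mm ahead of it and the grasp point (between the pads) lies 8 mm behind it; y points along the fingers, x is the direction in which the jaws open and shut, and the axes are right-handed (so a half turn about y gives the same grasp; the last joint's range is limited). The gripper opens to 93 mm and grips with 3 to 60 N. Pads are 15 mm wide; open, the fingers measure 128 mm over their backs; the gripper's body (75 mm by 188 mm) begins 65 mm behind the grasp point.
Start: joints at [-1.252, 0.13, 1.488, -0, 1.523, -0.085], TCP at [0.236, -0.552, 0.201] pointing down, gripper open.
Joint ranges: [-2.96, 2.96], [-0.89, 2.26], [0.02, 2.5], [-1.34, 4.48], [0, 2.73], [-2.66, 2.66]. Speed limits (rad/s): [2.39, 2.39, 2.79, 3.14, 3.14, 3.14].

INTERFACE

Orientations are given as a rotation vector (axis times angle).
In Python, from plant import readout, optics, robot gives the robot as it stands.
- The arm moves only by the shell command python3 -m creep 'ROWS' [FORCE]. ROWS is JSON, a list that holds one entry, the list of rows, each a list of 7 numbers: the closure, from 0 (fully open) to 1 (shut), then the shift along the tool's x, y, z in cm, then the turn, a rotation vector about the tool's x, y, z in degrees. In form: [[[grip, x, y, z, wx, wy, wz], ...]]. A call has exactly 8 rows; each row shifts and turns the pose as measured when the row begins, along the tool's axes as they then stand; what a row does not reach is not made up. A row lasts 1/10 s, in which the tool goes at most 50 mm and 8.59 degrees, less where a joint would pass 70% of its speed; a pose out of reach is approached as far as the arm can. A call is refused whole if a number of a shift passes 5 or a number of a turn 8.59, either way. A call with a gripper value outside its range is refused whole. The fingers move at their own pace and stop on an object; FORCE is the grip in N (left out, the last holds). Time passes only in rows, so rows that do not move let the fingers close, or fill a call up. It gives the time, the measured TCP pose, the force and the opening at its end, in the units of the state.
- readout.read_state(): the state, without advancing time (a new reading comes with each control period).
- optics.read_camera(name): name is "scene" or "top" or "wrist"; returns a dict with "frame" (384x512x3 uint8, red, green, blue), "depth" (384x512 float32, m along the optical axis (not along the pixel's ray), 0 where there is no reading), "intrinsics" (3x3 intrinsics, pixels), "R" (3x3) and "t" (3): a world point X has camera coordinates R X + t. Camera axes: x right, y down, z forward; pixel columns grow to the right and rows downward; lengths in m; the calibration is good to about 2 mm. A picture is of the moment at which its call begins.
- robot.close_job(): hands the job in, once; it reports no verdict.
The state is a dict: "t": time; "q": joint angles; "dq": joint speeds; "joint_torque": joint torques, N m; "tool_pos": TCP position; "orientation": TCP orientation; "force": force on the tool from outside, world axes, zero at the start; "wrist_torque": the same for the moment, N m; "opening": finger opening in m.
Only numpy, scipy, OpenCV 4.12 (cv2) and the standard library are available. Lean on these libraries where they do the work, as an engineer would, in place of code of your own. Each camera call takes 0.05 s, during which the arm holds its last target. There are 200 camera calls.

TASK

The hook on the storage stand already carries the tall slotted angle bracket. Hang the other two slotted brackets on the same hook by their slots, feet pointing out the same way as the tall one's, first the middle-sized one and then the short one, each pushed back close against the bracket behind it so that the set nests, and let go. The bracket without a slot does not belong to the set.

Things in the scene. Friction and masses are not known exactly. Their poses are not given: they have to be found in the camera images.
- hook (a point): Fixed hook: 8 mm round steel bar on the front of a grey 30 mm square post (top at 225 mm). Point: root of the hook, on top of the bar at the post face, 215 mm above the bench; -x out along the bar (roughly away from the robot), z up. Bar: 60 mm out, rising 6 mm, then an upturned tip 70 mm out at most, 21 mm above the point; underside there 2 mm below the point. Base plate 10 mm thick, 50 mm out.
- tall_center (a point): Tall slotted bracket, already hanging loose against the post. Dark steel L of 6 mm flat bar: plate 190 mm high, 30 wide (y); foot at its lower end reaches 80 mm to -x. Slot 20 wide, 45 high, upper edge 20 mm under the plate's top. Point: middle of the plate, half-way up, mid-thickness; hanging it is 3 mm out from the hook's root, 75 below.
- middle_center (a point): Middle slotted bracket, 0.4 kg, standing on its foot. Dark steel L, 6 mm thick: plate 150 mm high, 46 wide (y); foot reaches 70 mm to -x. Slot through the plate 30 wide, 45 high, centred, upper edge 20 mm under the top. Grasp from above across the width, near the top. Point: middle of the plate, half-way up (75 mm), mid-thickness. Nested: 9 mm out from the hook's root, 55 below.
- short_center (a point): Short, widest slotted bracket, 0.4 kg, standing on its foot. Dark steel L, 6 mm thick: plate 110 mm high, 62 wide (y); foot reaches 60 mm to -x. Slot 40 wide, 45 high, centred, upper edge 20 mm under the top. Grasp across the width. Point: middle of the plate, half-way up (55 mm). Nested: 15 mm out from the hook's root, 34 below. A slotless bracket, 130 high, 54 wide, is a bystander.
There are look-alikes about, which are no part of the job. Leave any red look-alike of the part that bears short_center alone. Leave any red look-alike of the part that bears hook alone.

How it is judged:
On the way, in this order (a step that is already met when the one before it is completed fails the run):
1. the middle bracket hangs on the hook close against the tall one, the short one not yet there (x of tall_center in the frame of hook between -0.018 and 0.005 m and y of tall_center in the frame of hook between -0.02 and 0.02 m and z of tall_center in the frame of hook between -0.088 and -0.062 m and angle between each of tall_center, middle_center's own z axis and vertical below 0.22 rad and angle between the x axis of each of tall_center, middle_center and the x axis of hook, either way round below 0.26 rad and x of middle_center in the frame of hook between -0.03 and -0.003 m and y of middle_center in the frame of hook between -0.02 and 0.02 m and z of middle_center in the frame of hook between -0.068 and -0.042 m and horizontal distance between short_center and hook above 0.1 m), for 0.2 s.
2. the short bracket hangs on the hook in front of the middle one (x of tall_center in the frame of hook between -0.018 and 0.005 m and y of tall_center in the frame of hook between -0.02 and 0.02 m and z of tall_center in the frame of hook between -0.088 and -0.062 m and angle between each of tall_center, middle_center, short_center's own z axis and vertical below 0.22 rad and angle between the x axis of each of tall_center, middle_center, short_center and the x axis of hook, either way round below 0.26 rad and x of middle_center in the frame of hook between -0.03 and -0.003 m and y of middle_center in the frame of hook between -0.02 and 0.02 m and z of middle_center in the frame of hook between -0.068 and -0.042 m and x of short_center in the frame of hook between -0.044 and -0.009 m and y of short_center in the frame of hook between -0.02 and 0.02 m and z of short_center in the frame of hook between -0.048 and -0.022 m), for 0.2 s.
At the end, for the whole second after the job is handed in: All three hang by their slots, tall, middle, short from the post outward: plate centres at most 18, 30, 44 mm out from the hook's root (flush 3, 9, 15), within 20 mm sideways, within 13 mm of 75, 55, 35 mm below it; upright within 12 degrees, turned under 15 degrees (all of step 2); the robot touches nothing.
It also fails if it takes over 67 s, if anything falls off the work surface, if the arm or the gripper's body presses on something with over 40 N, if the wrist force passes 120 N, or if a joint passes its speed limit or range.

## Working session

There is one attempt and no reset: what is moved stays moved. The work goes in short steps, Python scripts to look and compute and a shell command to move; the robot and the scene stay as the last step left them, time stands still between calls to the robot, and variables do not carry over. Pictures are saved under pics/ and viewed, about 8 in all and at most 12, crops included, and the job is handed in when it is done.

```bash
mkdir -p pics; ls
cat > h.py <<'E'
import numpy as np, cv2
from plant import readout, optics, robot
def cam(n): return optics.read_camera(n)
def pts(c):
    d=c["depth"]; K=c["intrinsics"]; v,u=np.indices(d.shape)
    P=np.stack([(u-K[0,2])/K[0,0]*d,(v-K[1,2])/K[1,1]*d,d],-1)
    return (P-c["t"])@c["R"]
E
python3 - <<'E'
from h import *
import numpy as np
for n in ["scene","top"]:
    c=cam(n); cv2.imwrite(f"pics/{n}0.png",c["frame"][...,::-1]); np.savez(f"{n}0.npz",**c)
    print(n,c["R"],c["t"],c["intrinsics"])
print(readout.read_state())
E
```

```text
pics
scene [[ 0.36342939  0.93161422  0.00374459]
 [ 0.74620385 -0.28868834 -0.5998657 ]
 [-0.55776239  0.22080305 -0.80009195]] [-0.15897056 -0.27151676  1.37014308] [[462.72871863   0.         258.35130995]
 [  0.         462.72871863 187.99437004]
 [  0.           0.           1.        ]]
top [[-0.05718489 -0.99835845  0.00320953]
 [-0.97661331  0.05527139 -0.20777755]
 [ 0.20725908 -0.0150162  -0.97817084]] [-0.00743151  0.49401961  0.92021011] [[361.58166985   0.         262.29546449]
 [  0.         361.58166985 190.7924039 ]
 [  0.           0.           1.        ]]
{'t': 0.1, 'q': array([-1.25239970e+00,  1.31063619e-01,  1.48915598e+00, -1.17090481e-05,
        1.52297851e+00, -8.54143928e-02]), 'dq': array([-1.17427156e-03,  1.97803685e-04, -2.94121303e-03, -3.86828748e-05,
        3.69030841e-04,  1.28136846e-03]), 'joint_torque': array([ 8.90547417e-04, -5.61343825e+01, -4.93094265e+01,  7.69788120e-02,
        2.91229854e-02, -9.98602809e-05]), 'tool_pos': array([ 0.23559829, -0.5512366 ,  0.19971342]), 'orientation': array([-1.37258975,  0.90772262, -0.90563797]), 'force': array([-0.20932503,  0.36813404,  0.34125179]), 'wrist_torque': array([0.00124867, 0.03395939, 0.02807703]), 'opening': 0.09267316330848314}
```

View pics/scene0.png

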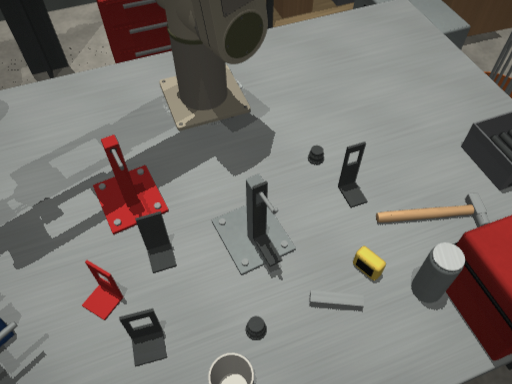

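View pics/top0.png

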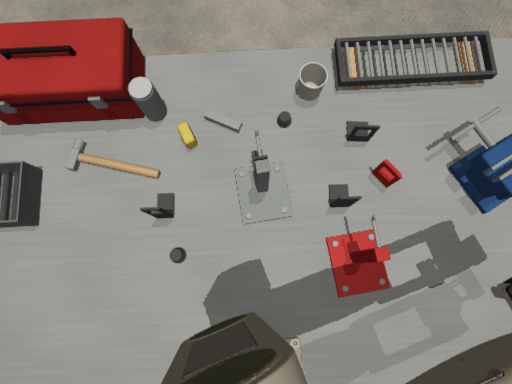

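Scene view: grey hook stand near (257,210), narrow slotted bracket near (352,175), wide slotted one near (143,335), slotless near (155,240), red decoys on the left. I'll measure these next.

```bash
cat > m.py <<'E'
from h import *
def meas(P,box,zt,F=None):
    (u0,u1,v0,v1)=box
    p=P[v0:v1,u0:u1].reshape(-1,3); 
    q=p[(p[:,2]>zt)&(p[:,2]<0.3)]
    return q
E
python3 - <<'E'
from m import *
np.set_printoptions(precision=4,suppress=True)
for n,boxes in {"scene":dict(mid=(335,372,138,210),short=(112,172,300,368),none=(132,180,205,275),post=(205,300,170,275)),
 "top":dict(mid=(138,178,190,222),short=(342,382,116,146),none=(324,364,180,212),post=(230,295,125,225))}.items():
    c=dict(np.load(f"{n}0.npz")); P=pts(c)
    for k,b in boxes.items():
        q=meas(P,b,0.015)
        print(n,k,len(q),"max",q.max(0),"min",q.min(0))
        if k!="post":
            r=cv2.minAreaRect(q[:,:2].astype(np.float32)*1000)
            top=q[q[:,2]>q[:,2].max()-0.02]
            print("  plate rect",r," toprect",cv2.minAreaRect(top[:,:2].astype(np.float32)*1000))
            f=P[b[2]:b[3],b[0]:b[1]].reshape(-1,3); 
        else:
            for lo,hi in [(.19,.30),(.215,.222),(.222,.3),(.006,.015),(.1,.18)]:
                p=P[b[2]:b[3],b[0]:b[1]].reshape(-1,3);s=p[(p[:,2]>lo)&(p[:,2]<hi)]
                if len(s)>4: print("  ",lo,hi,len(s),cv2.minAreaRect(s[:,:2].astype(np.float32)*1000), s.min(0),s.max(0))
for n,b in dict(scene=(205,300,170,275),top=(225,300,120,230)).items():
    c=cv2.imread(f"pics/{n}0.png")[b[2]:b[3],b[0]:b[1]]; c=cv2.resize(c,None,fx=4,fy=4,interpolation=cv2.INTER_CUBIC)
    cv2.imwrite(f"pics/{n}_c.png",c)
a=cv2.imread("pics/scene_c.png");b=cv2.imread("pics/top_c.png")
h=max(a.shape[0],b.shape[0]);pad=lambda i:cv2.copyMakeBorder(i,0,h-i.shape[0],0,0,0)
cv2.imwrite("pics/both.png",np.hstack([pad(a),pad(b)]))
E
```

```text
scene mid 582 max [0.4487 0.2605 0.1542] min [0.4381 0.2121 0.0153]
  plate rect ((443.502197265625, 236.29881286621094), (48.4424934387207, 10.508877754211426), 89.68592071533203)  toprect ((443.5032958984375, 236.4981689453125), (48.04380798339844, 10.508877754211426), 89.68592071533203)
scene short 658 max [ 0.6453 -0.2901  0.1137] min [ 0.6329 -0.3526  0.0152]
  plate rect ((638.4828491210938, -321.2789001464844), (62.40127182006836, 9.144740104675293), 83.74064636230469)  toprect ((638.884033203125, -321.4554748535156), (62.10715103149414, 8.177058219909668), 82.76708221435547)
scene none 844 max [ 0.4535 -0.2192  0.1348] min [ 0.3425 -0.2773  0.0151]
  plate rect ((397.6227722167969, -248.26651000976562), (53.935951232910156, 111.43502044677734), 87.66863250732422)  toprect ((447.6671447753906, -250.2659912109375), (53.914180755615234, 8.619514465332031), 88.59781646728516)
scene post 1897 max [0.6088 0.026  0.2381] min [ 0.4329 -0.1045  0.015 ]
   0.19 0.3 538 ((546.5343627929688, -31.88663101196289), (100.16880798339844, 31.500303268432617), 9.049135208129883) [ 0.4956 -0.052
[... 1826 characters left out ...]
-0.0186  0.2395]
   0.215 0.222 75 ((543.114013671875, -35.94399642944336), (24.749431610107422, 90.42670440673828), 89.80926513671875) [ 0.4979 -0.0482  0.2154] [ 0.5884 -0.0234  0.222 ]
   0.222 0.3 259 ((547.9391479492188, -31.776884078979492), (98.97348022460938, 29.866943359375), 6.3754377365112305) [ 0.4975 -0.0509  0.2224] [ 0.5969 -0.0186  0.2395]
   0.006 0.015 2337 ((555.0665893554688, -38.76239013671875), (187.0561981201172, 288.77374267578125), 86.9038314819336) [ 0.4133 -0.1391  0.006 ] [0.7026 0.0574 0.015 ]
   0.1 0.18 103 ((508.22503662109375, -28.081146240234375), (44.225162506103516, 21.47015380859375), 48.025299072265625) [ 0.4971 -0.0517  0.1008] [ 0.531  -0.0188  0.1787]
```

View pics/both.png

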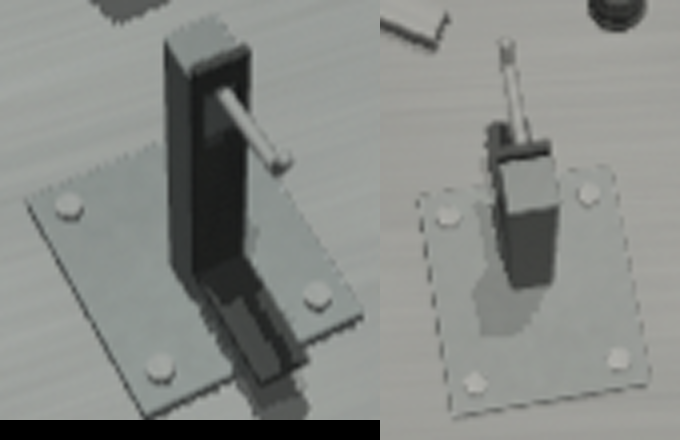

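Close-up: the tall bracket hangs on the grey post, foot outward (+x), and the bar points to +x with a slight yaw. Fitting bar and plate directions next.

Run:
```python
from m import *
from scipy.spatial.transform import Rotation as R
np.set_printoptions(precision=4,suppress=True)
def line(q):
    v=cv2.fitLine(q[:,:2].astype(np.float32),cv2.DIST_HUBER,0,1e-4,1e-4).ravel(); return v, np.degrees(np.arctan2(v[1],v[0]))
for n,bx in {"scene":dict(mid=(335,372,138,210),short=(112,172,300,368),post=(205,300,170,275)),
 "top":dict(mid=(138,178,190,222),short=(342,382,116,146),post=(230,295,125,225))}.items():
    c=dict(np.load(f"{n}0.npz")); P=pts(c)
    for k in ["mid","short"]:
        q=meas(P,bx[k],.02); q=q[q[:,2]>q[:,2].max()-.025]; print(n,k,line(q), q.mean(0))
        f=meas(P,bx[k],.004); f=f[(f[:,2]<.009)]
    q=meas(P,bx["post"],.2)
    b=q[(q[:,0]>.540)&(abs(q[:,1]+.03)<.03)]; l=line(b); v=l[0]
    print(n,"bar",len(b),l,"tipmax",b.max(0),"y at .527",v[3]+(.527-v[2])*v[1]/v[0], b[b[:,0]>.585].mean(0), b[b[:,0]<.56].mean(0))
    t=q[(q[:,0]<.523)&(abs(q[:,2]-.225)<.004)]; print(" posttop",len(t),cv2.minAreaRect(t[:,:2].astype(np.float32)*1000))
    t=q[(q[:,0]<.54)&(q[:,2]>.231)]; print(" talltop",len(t),t.mean(0),line(t))
s=readout.read_state(); print(R.from_rotvec(s["orientation"]).as_matrix())
```

```text
scene mid (array([0.0321, 0.9995, 0.4457, 0.2388], dtype=float32), np.float32(88.16322)) [0.4449 0.2349 0.1434]
scene short (array([ 0.0918,  0.9958,  0.6409, -0.319 ], dtype=float32), np.float32(84.734955)) [ 0.64   -0.3216  0.1051]
scene bar 106 (array([ 0.9959,  0.0904,  0.5651, -0.0319], dtype=float32), np.float32(5.189154)) tipmax [ 0.5967 -0.0251  0.2369] y at .527 -0.035350014 [ 0.5916 -0.0289  0.2292] [ 0.5503 -0.0329  0.2173]
 posttop 145 ((508.5710754394531, -37.60787582397461), (23.425125122070312, 30.816526412963867), 8.885684967041016)
 talltop 66 [ 0.5308 -0.0345  0.2352] (array([ 0.1372, -0.9905,  0.531 , -0.0347], dtype=float32), np.float32(-82.114555))
top mid (array([ 0.0038, -1.    ,  0.4441,  0.2372], dtype=float32), np.float32(-89.78072)) [0.4449 0.2366 0.1462]
top short (array([ 0.0955,  0.9954,  0.6381, -0.3194], dtype=float32), np.float32(84.51861)) [ 0.6386 -0.319   0.1052]
top bar 92 (array([ 0.9939,  0.1107,  0.5711, -0.0292], dtype=float32), np.float32(6.35482)) tipmax [ 0.5969 -0.0237  0.2375] y at .527 -0.034140013 [ 0.5905 -0.0271  0.2296] [ 0.5502 -0.0316  0.2174]
 posttop 147 ((511.2685852050781, -35.773197174072266), (25.201892852783203, 29.68160057067871), 6.029918670654297)
 talltop 44 [ 0.5314 -0.0337  0.2356] (array([ 0.1234, -0.9924,  0.5314, -0.0337], dtype=float32), np.float32(-82.910866))
[[ 0.3929 -0.0005  0.9196]
 [-0.9196  0.0015  0.3929]
 [-0.0016 -1.      0.0001]]
```

```bash
cat >> h.py <<'E'
from scipy.spatial.transform import Rotation as Ro
ROOT=np.array([.528,-.0345,.215]); PHI=6.5
OUT=np.array([np.cos(np.radians(PHI)),np.sin(np.radians(PHI)),0])
np.set_printoptions(precision=3,suppress=True)
def todo(p,psi):
    "remaining tool shift (cm, present tool axes) and turn (deg) to TCP p, tool z yaw psi, tool y down"
    s=readout.read_state(); M=Ro.from_rotvec(s["orientation"]).as_matrix()
    a=np.radians(psi); z=np.array([np.cos(a),np.sin(a),0]); y=np.array([0,0,-1.]); T=np.c_[np.cross(y,z),y,z]
    print("t",s["t"],"pos",s["tool_pos"],"yaw",np.degrees(np.arctan2(M[1,2],M[0,2])),"F",s["force"],"open",s["opening"],"q",s["q"])
    print(" shift cm",M.T@(np.array(p)-s["tool_pos"])*100,"turn deg",np.degrees(Ro.from_matrix(M.T@T).as_rotvec()))
E
python3 -m creep '[[[0,0,-5,0,0,8,0],[0,0,-5,0,0,8,0],[0,0,-5,0,0,8,0],[0,-5,-1,2.5,0,0,0],[0,-5,0,2.5,0,0,0],[0,-5,0,2.5,0,0,0],[0,-5,0,2.5,0,0,0],[0,-5,0,2.5,0,0,0]]]' 60
python3 -c "
from h import *
todo([.445,.2366,.25],-.8)"
```

```text
t: 0.9
tool_pos: [0.3546, -0.3275, 0.3588]
orientation: [-1.182, 1.25, -1.229]
force: [0.2, -0.7, 0.1]
opening: 0.0927
t 0.9 pos [ 0.355 -0.328  0.359] yaw -2.4677992343908226 F [ 0.163 -0.658  0.053] open 0.09266632965981327 q [-0.857 -0.183  1.511  0.006  1.826  0.759]
 shift cm [-56.596  11.615   6.652] turn deg [ 0.256 -1.67  -0.776]
```

```bash
python3 -m creep '[[[0,-5,0,1,0,-1.7,0],[0,-5,0,1,0,0,0],[0,-5,0,1,0,0,0],[0,-5,0,1,0,0,0],[0,-5,0,1,0,0,0],[0,-5,0,1,0,0,0],[0,-5,0,1,0,0,0],[0,-5,0,1,0,0,0]]]'
python3 -c "
from h import *
todo([.445,.2366,.25],-.8)"
```

```text
t: 1.7
tool_pos: [0.4361, 0.0641, 0.3614]
orientation: [-1.195, 1.231, -1.205]
force: [0.5, -0.5, -0.0]
opening: 0.0934
t 1.7 pos [0.436 0.064 0.361] yaw -0.764366941751506 F [ 0.509 -0.476 -0.028] open 0.09336201443562214 q [ 0.015 -0.305  1.609  0.016  1.843  1.604]
 shift cm [-17.08   11.407   0.723] turn deg [ 0.335  0.033 -0.9  ]
```

```bash
python3 -m creep '[[[0,-4.5,0,0.2,0,0,0],[0,-4.5,0,0.2,0,0,-0.9],[0,-4.5,3,0,0.3,0,0],[0,-3.5,4,0,0,0,0],[0,0,4,0,0,0,0],[0,0,4,0,0,0,0],[0,0,0,0,0,0,0],[0,0,0,0,0,0,0]]]'
python3 -c "
from h import *
todo([.445,.2366,.132],-.8)
c=cam('wrist');cv2.imwrite('pics/w1.png',c['frame'][...,::-1])
P=pts(c);q=P.reshape(-1,3)
q=q[(q[:,2]>.128)&(q[:,2]<.16)&(abs(q[:,0]-.445)<.03)&(abs(q[:,1]-.237)<.035)];print(len(q),q.mean(0),cv2.minAreaRect(q[:,:2].astype(np.float32)*1000))
"
```

```text
t: 2.5
tool_pos: [0.4387, 0.2414, 0.2121]
orientation: [-1.21, 1.213, -1.21]
force: [-0.2, -0.0, 1.2]
opening: 0.0926
t 2.5 pos [0.439 0.241 0.212] yaw -0.166982330026777 F [-0.16  -0.007  1.209] open 0.09262907435083789 q [ 0.4   -0.143  1.74   0.001  1.547  1.974]
 shift cm [0.475 8.006 0.653] turn deg [0.137 0.633 0.011]
729 [0.445 0.238 0.144] ((444.0206298828125, 238.39984130859375), (45.6363525390625, 7.090455055236816), 89.428466796875)
```

View pics/w1.png

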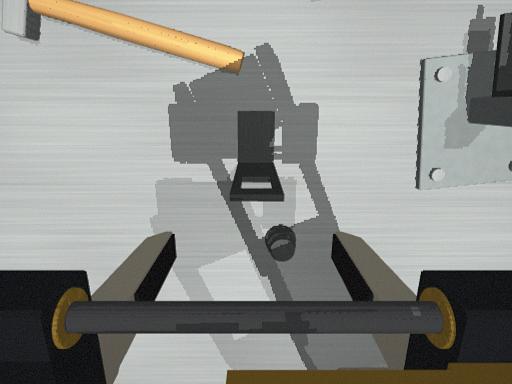

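Wrist view: slotted plate at (257,190) centred between the fingers. Descend and grip.

```bash
python3 -m creep '[[[0,0.3,3,0.6,0,0.4,0],[0,0,3,0,0,0,0],[0,0,2,0,0,0,0],[0,0,0,0,0,0,0],[1,0,0,0,0,0,0],[1,0,0,0,0,0,0],[1,0,0,0,0,0,0],[1,0,0,0,0,0,0]]]' 60
python3 -c "
from h import *
todo([.4447,.238,.132],-.8)"
```

```text
t: 3.35
tool_pos: [0.4574, 0.2405, 0.1513]
orientation: [-1.177, 1.207, -1.224]
force: [0.1, 0.0, 0.7]
opening: 0.0655
t 3.35 pos [0.457 0.241 0.151] yaw -0.8563016231613241 F [0.148 0.006 0.709] open 0.06545696143782875 q [ 0.384 -0.096  1.808  0.     1.403  1.97 ]
 shift cm [ 0.289  1.895 -1.314] turn deg [-1.387 -0.049 -0.613]
```

```bash
python3 -m creep '[[[0.2,0.2,0.5,-0.9,-1.3,0,-0.6],[0.2,0,0.5,-0.4,0,0,0],[0.2,0,0.5,0,0,0,0],[0.2,0,0.3,0,0,0,0],[0.2,0,0,0,0,0,0],[0.2,0,0,0,0,0,0],[0.2,0,0,0,0,0,0],[0.2,0,0,0,0,0,0]]]' 60
python3 -c "
from h import *
todo([.4447,.238,.132],-.8)"
```

```text
t: 4.15
tool_pos: [0.4432, 0.2388, 0.1318]
orientation: [-1.203, 1.22, -1.22]
force: [0.2, 0.3, 0.6]
opening: 0.0741
t 4.15 pos [0.443 0.239 0.132] yaw -0.8271782891645861 F [0.192 0.287 0.648] open 0.07411829979692895 q [ 0.393 -0.089  1.837 -0.     1.394  1.978]
 shift cm [ 0.074 -0.017  0.15 ] turn deg [ 0.022 -0.027  0.035]
```

```bash
python3 -m creep '[[[1,0,0,0.1,0,0,0],[1,0,0,0,0,0,0],[1,0,0,0,0,0,0],[1,0,0,0,0,0,0],[1,0,0,0,0,0,0],[1,0,0,0,0,0,0],[1,0,0,0,0,0,0],[1,0,0,0,0,0,0]]]' 60
python3 -m creep '[[[1,0,-2,0,0,0,0],[1,0,-3,0,0,0,0],[1,0,-3,0,0,0,0],[1,0,-3,0,0,0,0],[1,0,-3,0,0,0,0],[1,0,0,0,0,0,0],[1,0,0,0,0,0,0],[1,0,0,0,0,0,0]]]' 60
python3 - <<'E'
from h import *
todo([.4447,.238,.132],-.8)
c=cam('scene');cv2.imwrite('pics/s2.png',c['frame'][...,::-1]); s=readout.read_state()['tool_pos']
P=pts(c); q=P.reshape(-1,3); q=q[(abs(q[:,0]-s[0])<.09)&(abs(q[:,1]-s[1])<.022)&(q[:,2]<s[2]-.03)&(q[:,2]>s[2]-.2)]
for z in np.arange(s[2]-.14,s[2]-.03,.02):
    w=q[abs(q[:,2]-z)<.006]; print(z,len(w),np.median(w,0) if len(w) else 0)
E
```

```text
t: 4.95
tool_pos: [0.4448, 0.2389, 0.1324]
orientation: [-1.202, 1.219, -1.22]
force: [0.2, 0.1, 0.0]
opening: 0.0151
t: 5.75
tool_pos: [0.4433, 0.2383, 0.2753]
orientation: [-1.206, 1.221, -1.22]
force: [-0.3, -0.5, 1.0]
opening: 0.0008
t 5.75 pos [0.443 0.238 0.275] yaw -0.8350789611874778 F [-0.297 -0.521  0.951] open 0.00075194305424838 q [ 0.392 -0.148  1.631 -0.     1.663  1.977]
 shift cm [ 0.002 14.332  0.189] turn deg [ 0.182 -0.035  0.104]
0.1347657294259803 49 [0.446 0.237 0.136]
0.1547657294259803 41 [0.443 0.237 0.151]
0.1747657294259803 0 0
0.19476572942598028 0 0
0.21476572942598027 0 0
0.23476572942598026 0 0
```

Run:
```python
import cv2
i=cv2.imread('pics/s2.png')[20:230,230:450];cv2.imwrite('pics/s2c.png',cv2.resize(i,None,fx=2.5,fy=2.5))
from h import *
c=cam('wrist');cv2.imwrite('pics/w2.png',c['frame'][...,::-1])
a=cv2.resize(i,None,fx=1.8,fy=1.8);b=cv2.resize(c['frame'][...,::-1],(400,300))
h=max(a.shape[0],300);pad=lambda i:cv2.copyMakeBorder(i,0,h-i.shape[0],0,0,0)
cv2.imwrite('pics/cmp.png',np.hstack([pad(a),pad(b)]))
P=pts(c).reshape(-1,3);q=P[(abs(P[:,0]-.445)<.05)&(abs(P[:,1]-.237)<.05)&(P[:,2]>.02)&(P[:,2]<.17)]
print(q.min(0),q.max(0));
```

```text
[0.441 0.215 0.02 ] [0.448 0.261 0.151]
```

View pics/cmp.png

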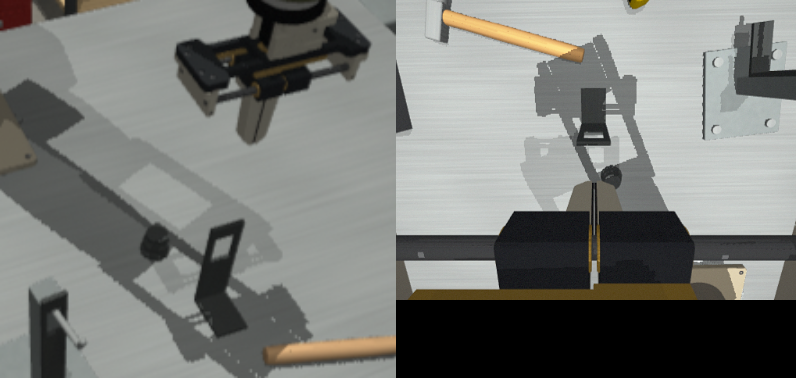

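The bracket still stands, untouched, and the fingers shut empty. I'll check where the fingertips really are against the reported TCP.

Run:
```python
from h import *
s=readout.read_state()['tool_pos'];print(s)
for n in ['scene','wrist']:
    c=cam(n);P=pts(c).reshape(-1,3)
    q=P[(abs(P[:,1]-s[1])<.025)&(abs(P[:,0]-s[0])<.08)&(P[:,2]>.18)&(P[:,2]<s[2]+.05)]
    print(n,len(q)); 
    for z in np.arange(.2,.33,.01):
        w=q[abs(q[:,2]-z)<.005]
        if len(w): print(" %.3f"%z,len(w),w.min(0),w.max(0))
    uv=(c['R']@np.array([s[0],s[1],s[2]-.011])+c['t']);K=c['intrinsics'];print((K@uv)[:2]/uv[2])
```

```text
[0.443 0.238 0.274]
scene 177
 0.290 6 [0.448 0.231 0.292] [0.452 0.24  0.295]
 0.300 40 [0.437 0.221 0.296] [0.454 0.25  0.305]
 0.310 63 [0.43  0.22  0.305] [0.453 0.251 0.315]
 0.320 68 [0.434 0.219 0.315] [0.453 0.251 0.324]
[366.139 107.492]
wrist 1443
 0.290 67 [0.45  0.229 0.29 ] [0.453 0.245 0.295]
 0.300 352 [0.45  0.223 0.295] [0.453 0.252 0.305]
 0.310 480 [0.45  0.222 0.305] [0.453 0.253 0.315]
 0.320 544 [0.45  0.222 0.315] [0.454 0.253 0.324]
[252.8   227.949]
```

```bash
cat >> h.py <<'E'
def tips():
    s=readout.read_state()['tool_pos'];M=Ro.from_rotvec(readout.read_state()['orientation']).as_matrix()
    for n in ['scene','wrist']:
        P=pts(cam(n)).reshape(-1,3); L=(P-s)@M
        q=L[(abs(L[:,0])<.065)&(abs(L[:,2])<.03)&(L[:,1]>-.06)&(L[:,1]<.03)]
        if len(q)>20:
            e=np.percentile(q[:,1],99); w=q[q[:,1]>e-.02]; print(n,"tip ahead of TCP mm",e*1e3,"z range",w[:,2].min()*1e3,w[:,2].max()*1e3,"x",w[:,0].min()*1e3,w[:,0].max()*1e3)
E
python3 -m creep '[[[0,0,0,0.1,0,0,0],[0,0,2,0,0,0,0],[0,0,2,0,0,0,0],[0,0,2,0,0,0,0],[0,0,0,0,0,0,0],[0,0,0,0,0,0,0],[0,0,0,0,0,0,0],[0,0,0,0,0,0,0]]]' 60
python3 -c "
from h import *
tips();todo([.4450,.238,.105],-.8)"
```

```text
t: 6.75
tool_pos: [0.4433, 0.2377, 0.2123]
orientation: [-1.21, 1.223, -1.219]
force: [-1.5, -0.1, -0.2]
opening: 0.0599
scene tip ahead of TCP mm -20.044720331088588 z range -8.601021439959888 10.47408549068911 x -42.94198644687712 48.116132974752276
wrist tip ahead of TCP mm -18.124193704826975 z range -7.51533523096735 10.57340089053335 x -46.6416703176499 47.21728292289967
t 6.85 pos [0.443 0.238 0.212] yaw -0.8386303323512115 F [0.501 0.563 0.035] open 0.06761236135989307 q [ 0.391 -0.131  1.728 -0.     1.551  1.976]
 shift cm [-0.064 10.735  0.224] turn deg [ 0.356 -0.038  0.182]
```

```bash
python3 -m creep '[[[0,-0.05,3,0.1,0.3,0,0],[0,0,3,0,0,0,0],[0,0,2,0,0,0,0],[0,0,1.5,0,0,0,0],[0,0,1,0,0,0,0],[0,0,0,0,0,0,0],[0,0,0,0,0,0,0],[0,0,0,0,0,0,0]]]' 60
python3 -c "
from h import *
todo([.4450,.238,.105],-.8)"
```

```text
t: 7.65
tool_pos: [0.449, 0.2399, 0.1109]
orientation: [-1.194, 1.213, -1.224]
force: [-0.0, -0.1, 1.1]
opening: 0.0929
t 7.65 pos [0.449 0.24  0.111] yaw -0.8324730413209466 F [-0.025 -0.073  1.14 ] open 0.0929456785625171 q [ 0.392 -0.065  1.855 -0.003  1.342  1.978]
 shift cm [ 0.199  0.582 -0.407] turn deg [-0.578 -0.032 -0.086]
```

```bash
python3 -m creep '[[[0,0.2,0.6,-0.4,-0.6,0,0],[0,0,0,0,0,0,0],[1,0,0,0,0,0,0],[1,0,0,0,0,0,0],[1,0,0,0,0,0,0],[1,0,0,0,0,0,0],[1,0,0,0,0,0,0],[1,0,0,0,0,0,0]]]' 60
python3 -m creep '[[[1,0,0,0,0,0,0],[1,0,0,0,0,0,0],[1,0,0,0,0,0,0],[1,0,0,0,0,0,0],[1,0,0,0,0,0,0],[1,0,0,0,0,0,0],[1,0,0,0,0,0,0],[1,0,0,0,0,0,0]]]' 60
python3 -c "
from h import *
todo([.4450,.238,.105],-.8)"
```

```text
t: 8.45
tool_pos: [0.4466, 0.2386, 0.1072]
orientation: [-1.198, 1.219, -1.219]
force: [0.2, 0.5, -0.1]
opening: 0.0496
t: 9.25
tool_pos: [0.4466, 0.2386, 0.1072]
orientation: [-1.198, 1.219, -1.219]
force: [0.2, 0.2, 0.0]
opening: 0.0453
t 9.25 pos [0.447 0.239 0.107] yaw -0.8277595678768677 F [0.166 0.213 0.009] open 0.04534332221277611 q [ 0.388 -0.064  1.86   0.002  1.341  1.973]
 shift cm [ 0.066  0.222 -0.157] turn deg [-0.173 -0.027 -0.191]
```

Gripped at 45 mm opening. Lift and check how it hangs.

```bash
cat >> h.py <<'E'
def held(H,W):
    "held bracket plate in world, from scene cam: fit of the outer face below the gripper"
    st=readout.read_state();s=st['tool_pos'];M=Ro.from_rotvec(st['orientation']).as_matrix()
    P=pts(cam('scene')).reshape(-1,3);L=(P-s)@M
    q=P[(abs(L[:,0])<W/2+.004)&(abs(L[:,2])<.03)&(L[:,1]>-.01)&(L[:,1]<H-.035)]
    v=cv2.fitLine(q.astype(np.float32),cv2.DIST_HUBER,0,1e-4,1e-4).ravel()
    n=np.linalg.svd(q-q.mean(0),full_matrices=False)[2][2]; n*=np.sign(n[0])
    top=P[(abs(L[:,0])<W/2-.004)&(abs(L[:,2])<.02)&(L[:,1]>-.04)&(L[:,1]<.05)]
    print("held n",len(q),"outward normal",n,"yaw",np.degrees(np.arctan2(n[1],n[0])),"tilt(deg, +=face up)",np.degrees(np.arcsin(n[2])),"face centre",q.mean(0),"zmin/max",q[:,2].min(),q[:,2].max(),"y",np.percentile(q[:,1],[2,98]),"tcp",s)
    b=P[(abs(L[:,0])<W/2+.004)&(L[:,2]>.01)&(L[:,2]<.1)&(L[:,1]>H/2)&(L[:,1]<H+.03)&(P[:,2]>.02)]
    if len(b): print(" foot n",len(b),"z med",np.median(b[:,2]),"slope",np.polyfit((b-s)@M[:,2],b[:,2],1))
E
python3 -m creep '[[[1,0,-2,0,0,0,0],[1,0,-3,0,0,0,0],[1,0,-3,0,0,0,0],[1,0,-3,0,0,0,0],[1,0,-3,0,0,0,0],[1,0,-2,0,0,0,0],[1,0,0,0,0,0,0],[1,0,0,0,0,0,0]]]' 60
python3 -c "
from h import *
held(.15,.046);todo(ROOT+.1*OUT+np.array([0,0,.02]),PHI)"
```

```text
t: 10.05
tool_pos: [0.4414, 0.2361, 0.2644]
orientation: [-1.213, 1.228, -1.216]
force: [0.2, -0.1, -4.2]
opening: 0.0452
held n 834 outward normal [ 0.99  -0.042  0.134] yaw -2.4176121351957836 tilt(deg, +=face up) 7.714686287878336 face centre [0.443 0.232 0.201] zmin/max 0.15620223936814856 0.2738359044182384 y [0.21  0.256] tcp [0.441 0.236 0.264]
 foot n 429 z med 0.16338552323277722 slope [-0.035  0.165]
t 10.1 pos [0.441 0.236 0.264] yaw -0.8349817064595266 F [ 0.506  0.817 -3.466] open 0.045419132895284625 q [ 0.387 -0.146  1.648  0.002  1.652  1.973]
 shift cm [25.647  2.765 19.015] turn deg [ 0.716 -7.334  0.129]
```

```bash
python3 -m creep '[[[1,1,0,1.5,0,-3.7,0],[1,2,0,2.5,0,-3.6,0],[1,2.5,0,3,0,0,0],[1,3,0,3,0,0,0],[1,3,0,3,0,0,0],[1,2,0,2,0,0,0],[1,1,0,1,0,0,0],[1,0,0,0,0,0,0]]]'
python3 -c "
from h import *
todo(ROOT+.1*OUT+np.array([0,0,.02]),PHI)"
```

```text
t: 10.9
tool_pos: [0.6134, 0.1016, 0.2411]
orientation: [-1.295, 1.145, -1.104]
force: [-0.3, 0.7, -3.8]
opening: 0.0453
t 10.9 pos [0.613 0.102 0.241] yaw 6.961273082626916 F [-0.346  0.739 -3.812] open 0.04525175412811383 q [ 0.084  0.218  1.318 -0.003  1.644  1.533]
 shift cm [12.549  0.637 -0.107] turn deg [2.196 0.463 0.105]
```

```bash
python3 -m creep '[[[1,1.5,0,0,1,0.4,0],[1,2.5,0,0,1,0,0],[1,2.5,0.3,0,0,0,0],[1,2.5,0.5,0,0,0,0],[1,2,0.5,0,0,0,0],[1,1.5,0.3,0,0,0,0],[1,0,0,0,0,0,0],[1,0,0,0,0,0,0]]]'
python3 -c "
from h import *
held(.15,.046);todo(ROOT+.1*OUT+np.array([0,0,.007]),PHI)
c=cam('scene');cv2.imwrite('pics/s3.png',cv2.resize(c['frame'][100:280,180:370,::-1],None,fx=3,fy=3))"
```

```text
t: 11.7
tool_pos: [0.6206, -0.0254, 0.217]
orientation: [-1.271, 1.129, -1.118]
force: [-0.2, 0.2, -3.4]
opening: 0.0454
held n 899 outward normal [0.982 0.089 0.168] yaw 5.195879609946273 tilt(deg, +=face up) 9.669009763914405 face centre [ 0.625 -0.028  0.149] zmin/max 0.11060895557802447 0.22600256960853063 y [-0.051 -0.005] tcp [ 0.621 -0.025  0.217]
 foot n 617 z med 0.11617571797136614 slope [-0.024  0.117]
t 11.75 pos [ 0.621 -0.025  0.217] yaw 6.776173559434213 F [ 0.593 -0.367 -3.369] open 0.0454839909150163 q [-0.121  0.192  1.391 -0.003  1.569  1.331]
 shift cm [-0.131 -0.503  0.689] turn deg [0.588 0.276 0.04 ]
```

View pics/s3.png

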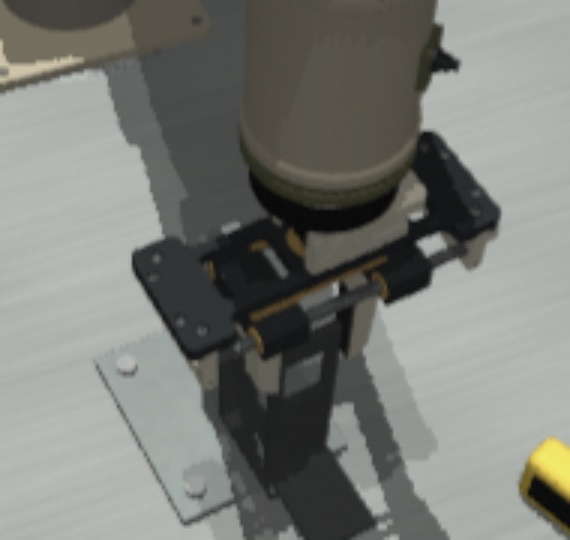

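```bash
python3 -m creep '[[[1,-0.2,-0.6,0,0.5,0.2,0],[1,0,0,0,0,0,0],[1,0,0,-1,0,0,0],[1,0,0,-1,0,0,0],[1,0,0,-1,0,0,0],[1,0,0,0,0,0,0],[1,0,0,0,0,0,0],[1,0,0,0,0,0,0]]]'
python3 -c "
from h import *
todo(ROOT+.012*OUT+np.array([0,0,.008]),PHI)"
```

```text
t: 12.6
tool_pos: [0.5881, -0.0233, 0.2253]
orientation: [-1.262, 1.119, -1.122]
force: [0.9, 0.3, -3.5]
opening: 0.0453
t 12.6 pos [ 0.588 -0.023  0.225] yaw 6.83020611204789 F [ 0.877  0.348 -3.523] open 0.04527093964379584 q [-0.127  0.088  1.489 -0.     1.563  1.325]
 shift cm [ 0.402  0.225 -4.904] turn deg [-0.111  0.33   0.037]
```

```bash
python3 -m creep '[[[1,0.2,0.2,-1,0,0.3,0],[1,0,0,-1,0,0,0],[1,0,0,-1,0,0,0],[1,0,0,-1,0,0,0],[1,0,0,-0.4,0,0,0],[1,0,0,0,0,0,0],[1,0,0,0,0,0,0],[1,0,0,0,0,0,0]]]'
python3 -c "
from h import *
held(.15,.046);todo(ROOT+.010*OUT+np.array([0,0,-.024]),PHI)"
```

```text
t: 13.4
tool_pos: [0.5428, -0.0305, 0.2237]
orientation: [-1.259, 1.122, -1.127]
force: [0.2, 0.2, -4.2]
opening: 0.0451
held n 1031 outward normal [ 0.987 -0.08   0.14 ] yaw -4.624260455122002 tilt(deg, +=face up) 8.033555995640134 face centre [ 0.546 -0.034  0.166] zmin/max 0.11146195124411042 0.23335840257359458 y [-0.056 -0.01 ] tcp [ 0.543 -0.031  0.224]
 foot n 808 z med 0.12239464925392474 slope [-0.322  0.114]
t 13.45 pos [ 0.543 -0.031  0.224] yaw 6.541527283631802 F [ 1.453 -0.007 -4.009] open 0.0452591270637923 q [-0.151 -0.035  1.617  0.     1.556  1.306]
 shift cm [ 0.223  3.266 -0.533] turn deg [-0.208  0.041  0.044]
```

```bash
python3 -m creep '[[[1,0.1,0.5,-0.4,0,0,0],[1,0,0.7,0,0,0,0],[1,0,0.7,0,0,0,0],[1,0,0.5,0,0,0,0],[1,0,0.2,0,0,0,0],[1,0,0,0,0,0,0],[1,0,0,0,0,0,0],[1,0,0,0,0,0,0]]]'
python3 -c "
from h import *
todo(ROOT+.010*OUT+np.array([0,0,-.024]),PHI)"
```

```text
t: 14.25
tool_pos: [0.5392, -0.0319, 0.1944]
orientation: [-1.259, 1.122, -1.126]
force: [0.2, 0.1, -3.5]
opening: 0.0452
t 14.25 pos [ 0.539 -0.032  0.194] yaw 6.557448963653175 F [ 0.19   0.145 -3.465] open 0.04521817483981643 q [-0.154 -0.032  1.667  0.     1.503  1.302]
 shift cm [ 0.129  0.341 -0.142] turn deg [-0.173  0.057  0.023]
```

```bash
python3 -m creep '[[[1,0.1,0.15,-0.1,0,0,0],[1,0,0.15,0,0,0,0],[1,0,0.1,0,0,0,0],[1,0,0,0,0,0,0],[1,0,0,0,0,0,0],[1,0,0,0,0,0,0],[1,0,0,0,0,0,0],[1,0,0,0,0,0,0]]]'
python3 -c "
from h import *
todo(ROOT+.010*OUT+np.array([0,0,-.024]),PHI)
c=cam('scene');np.savez('s4.npz',**c);cv2.imwrite('pics/s4.png',cv2.resize(c['frame'][120:290,180:340,::-1],None,fx=3,fy=3))"
```

```text
t: 15.05
tool_pos: [0.5394, -0.033, 0.193]
orientation: [-1.257, 1.119, -1.128]
force: [-0.5, 0.6, 1.5]
opening: 0.0452
t 15.05 pos [ 0.539 -0.033  0.193] yaw 6.570649366406945 F [-0.536  0.617  1.481] open 0.045166774951347105 q [-0.157 -0.035  1.672  0.001  1.497  1.299]
 shift cm [ 0.022  0.194 -0.152] turn deg [-0.387  0.07   0.052]
```

Contact: force changed from −3.5 to +1.5 N, so the bar now carries it. Release and retract up.

```bash
python3 -m creep '[[[0,0,0,0,0,0,0],[0,0,0,0,0,0,0],[0,0,0,0,0,0,0],[0,0,0,0,0,0,0],[0,0,0,0,0,0,0],[0,0,0,0,0,0,0],[0,0,0,0,0,0,0],[0,0,-0.5,0,0,0,0]]]'
python3 -m creep '[[[0,0,-2,0,0,0,0],[0,0,-3,0,0,0,0],[0,0,-4,0,0,0,0],[0,0,-4,0,0,0,0],[0,4,0,0,0,0,0],[0,5,0,0,0,0,0],[0,5,0,0,0,0,0],[0,4,0,0,0,0,0]]]'
cat > chk.py <<'E'
from h import *
c=cam('scene');cv2.imwrite('pics/s5.png',cv2.resize(c['frame'][130:290,190:330,::-1],None,fx=3,fy=3))
for n in ['scene','top']:
    P=pts(cam(n)).reshape(-1,3);d=P-ROOT;o=d@OUT;l=d@np.array([-OUT[1],OUT[0],0])
    for z in np.arange(-.16,.03,.012):
        w=(abs(d[:,2]-z)<.004)&(o>-.04)&(o<.03)&(abs(l)<.05)
        if w.sum()>5: print(n,"%.3f"%z,w.sum(),"out",np.percentile(o[w],[5,50,95])*1e3,"lat",np.percentile(l[w],[2,98])*1e3)
    w=(o>-.05)&(o<.03)&(abs(l)<.04)&(d[:,2]<.05); print(n,'ztop',np.percentile(d[w,2],99.5))
    for zz in (-.164,-.124,-.083):
        w=(o>.03)&(o<.1)&(abs(l)<.035)&(abs(d[:,2]-zz)<.012)
        if w.sum()>10:print(' foot',zz,w.sum(),np.polyfit(o[w],d[w,2],1),'outmax',np.percentile(o[w],98))
E
python3 chk.py; python3 -c "
from h import *
todo([.639,-.3205,.2],-5.4)"
```

```text
t: 15.9
tool_pos: [0.5396, -0.0334, 0.1978]
orientation: [-1.257, 1.119, -1.129]
force: [0.2, 0.5, 0.0]
opening: 0.0928
t: 16.7
tool_pos: [0.5607, -0.212, 0.3388]
orientation: [-1.259, 1.106, -1.125]
force: [1.0, 0.5, -0.1]
opening: 0.0929
scene -0.160 6 out [-29.105 -21.399 -10.226] lat [-15.466 -14.092]
scene -0.124 188 out [ 8.705 19.307 29.442] lat [-24.955  20.554]
scene -0.112 46 out [-17.871  10.353  11.574] lat [-24.34   18.885]
scene -0.100 52 out [-22.552  10.265  11.726] lat [-24.469  21.012]
scene -0.088 48 out [-21.432  10.447  11.864] lat [-24.749  19.839]
scene -0.076 56 out [-22.707  10.517  11.959] lat [-24.389  19.369]
scene -0.064 50 out [-22.942  10.488  11.601] lat [-24.431  17.81 ]
scene -0.052 49 out [-24.965  10.211  11.936] lat [-24.094  12.989]
scene -0.040 81 out [-24.343   6.138  11.852] lat [-24.212  19.09 ]
scene -0.028 43 out [-24.465   4.027  11.454] lat [-24.587  20.827]
scene -0.016 42 out [-22.036   8.433  11.535] lat [-24.289  20.604]
scene -0.004 34 out [-26.717  10.127  15.105] lat [-24.562  19.143]
scene 0.008 176 out [-28.759 -12.48   11.972] l
[... 892 characters left out ...]

top -0.040 16 out [-29.656 -28.903   7.582] lat [-21.712  20.192]
top -0.028 19 out [-29.36  -28.676   7.614] lat [-21.33   17.302]
top -0.016 17 out [-29.173 -28.736   7.332] lat [-22.814  19.567]
top -0.004 23 out [-29.721 -28.567   7.597] lat [-20.505  19.9  ]
top 0.008 151 out [-28.591 -13.307   4.263] lat [-16.781  15.33 ]
top 0.020 102 out [ 0.946  7.352 12.664] lat [-23.227  20.708]
top ztop 0.023818262158582598
 foot -0.124 95 [ 0.031 -0.125] outmax 0.07699103443609931
t 16.85 pos [ 0.56  -0.212  0.338] yaw 6.956572909529473 F [ 0.377  0.523 -0.391] open 0.09292230753132832 q [-0.45   0.103  1.271  0.004  1.757  1.   ]
 shift cm [11.679 13.865  6.348] turn deg [-0.627 12.356  0.071]
```

View pics/s5.png

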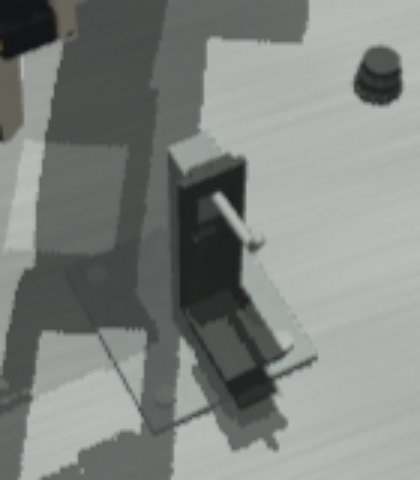

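Image: middle bracket nested flush behind the bar, feet both out. Now to the short one.

```bash
python3 -m creep '[[[0,2,0,1,0,6.2,0],[0,2,0,1,0,6.2,0],[0,2,1,2,-0.6,0,0],[0,2,2,2,0,0,0],[0,2,3,2,0,0,0],[0,1,3,1,0,0,0],[0,0,3,0,0,0,0],[0,0,2,0,0,0,0]]]'
python3 -c "
from h import *
todo([.639,-.3205,.067],-5.4)
P=pts(cam('wrist'));q=P.reshape(-1,3)
q=q[(q[:,2]>.09)&(q[:,2]<.12)&(abs(q[:,0]-.639)<.03)&(abs(q[:,1]+.32)<.04)];print(len(q),q.mean(0),cv2.minAreaRect(q[:,:2].astype(np.float32)*1000))
tips()"
```

```text
t: 17.65
tool_pos: [0.6544, -0.3233, 0.2035]
orientation: [-1.154, 1.27, -1.287]
force: [0.7, 0.0, -0.2]
opening: 0.0932
t 17.65 pos [ 0.654 -0.323  0.204] yaw -5.529445921194743 F [ 0.651  0.007 -0.24 ] open 0.09316259634825005 q [-0.531  0.474  1.072  0.004  1.584  1.136]
 shift cm [-0.149 13.632 -1.729] turn deg [-0.72  -0.13   0.092]
702 [ 0.64  -0.32   0.104] ((638.9674682617188, -320.1878662109375), (61.98726272583008, 5.961389064788818), 84.42909240722656)
scene tip ahead of TCP mm -19.452524417038255 z range -7.451425195072829 10.614930033101626 x -59.498715277735535 62.97744296201628
wrist tip ahead of TCP mm -19.81615401795579 z range -7.544209004169482 10.27601602792881 x -60.61991702151029 61.69212262427613
```

```bash
python3 -m creep '[[[0,-0.15,1,-1.7,-0.7,0,0],[0,0,3,0,0,0,0],[0,0,3,0,0,0,0],[0,0,2,0,0,0,0],[0,0,1.5,0,0,0,0],[0,0,1,0,0,0,0],[0,0,0,0,0,0,0],[0,0,0,0,0,0,0]]]'
python3 -c "
from h import *
todo([.639,-.3205,.067],-5.4)"
```

```text
t: 18.6
tool_pos: [0.6476, -0.3204, 0.1084]
orientation: [-1.157, 1.252, -1.297]
force: [-0.0, -1.1, 0.2]
opening: 0.0931
t 18.6 pos [ 0.648 -0.32   0.108] yaw -5.236385078676205 F [-0.    -1.131  0.183] open 0.09305632897572585 q [-0.53   0.483  1.234 -0.001  1.398  1.132]
 shift cm [ 0.038  4.118 -0.954] turn deg [-1.391  0.155  0.694]
```

```bash
python3 -m creep '[[[0,0,1,-0.9,-1.3,0,0.7],[0,0,1,-0.1,0,0,0],[0,0,1,-0.1,0,0,0],[0,0,0.6,0,0,0,0],[0,0,0,0,0,0,0],[0,0,0,0,0,0,0],[0,0,0,0,0,0,0],[0,0,0,0,0,0,0]]]'
python3 -c "
from h import *
todo([.639,-.3205,.067],-5.4)"
```

```text
t: 19.4
tool_pos: [0.6371, -0.3204, 0.0717]
orientation: [-1.163, 1.275, -1.278]
force: [-0.1, -0.8, -0.4]
opening: 0.093
t 19.4 pos [ 0.637 -0.32   0.072] yaw -5.265824287709418 F [-0.084 -0.83  -0.358] open 0.0929613304101942 q [-0.538  0.512  1.263  0.001  1.364  1.124]
 shift cm [-0.011  0.473  0.189] turn deg [-0.142  0.134  0.014]
```

```bash
python3 -m creep '[[[0,0,0.4,0.1,0,0,0],[0,0,0,0,0,0,0],[1,0,0,0,0,0,0],[1,0,0,0,0,0,0],[1,0,0,0,0,0,0],[1,0,0,0,0,0,0],[1,0,0,0,0,0,0],[1,0,0,0,0,0,0]]]' 60
python3 -m creep '[[[1,0,0,0,0,0,0],[1,0,0,0,0,0,0],[1,0,-1,0,0,0,0],[1,0,-3,0,0,0,0],[1,0,-4,0,0,0,0],[1,0,-4,0,0,0,0],[1,0,-4,0,0,0,0],[1,0,0,0,0,0,0]]]' 60
python3 -c "
from h import *
held(.11,.062);todo(ROOT+.105*OUT+np.array([0,0,.0]),PHI)"
```

```text
t: 20.2
tool_pos: [0.639, -0.3206, 0.0687]
orientation: [-1.162, 1.273, -1.279]
force: [0.1, 0.0, -0.8]
opening: 0.061
t: 21.0
tool_pos: [0.6344, -0.3186, 0.2293]
orientation: [-1.167, 1.285, -1.269]
force: [0.8, -1.0, -3.3]
opening: 0.0613
held n 1170 outward normal [ 0.952 -0.089  0.292] yaw -5.309821534554112 tilt(deg, +=face up) 16.980358361491614 face centre [ 0.642 -0.32   0.184] zmin/max 0.15985941569354736 0.23899072429068008 y [-0.35  -0.289] tcp [ 0.634 -0.319  0.229]
 foot n 1008 z med 0.16756413742585746 slope [-0.027  0.168]
t 21.05 pos [ 0.633 -0.318  0.226] yaw -5.263972840143967 F [ 0.587 -0.191 -5.365] open 0.061227115838766014 q [-0.538  0.437  1.079  0.001  1.639  1.125]
 shift cm [-29.391   1.274  -2.803] turn deg [  0.646 -11.766  -0.435]
```

```bash
python3 -m creep '[[[1,-1,-0.5,0.4,0.6,-5.9,0],[1,-2,0,0.5,0,-5.9,0],[1,-3,0,0.5,0,0,0],[1,-3,0,0.5,0,0,0],[1,-3,0,0.4,0,0,0],[1,-3,0,0.3,0,0,0],[1,-2,0,0.2,0,0,0],[1,-1,0,0,0,0,0]]]'
python3 -c "
from h import *
todo(ROOT+.105*OUT+np.array([0,0,.010]),PHI)"
```

```text
t: 21.85
tool_pos: [0.6344, -0.1302, 0.2099]
orientation: [-1.269, 1.152, -1.094]
force: [0.6, 0.4, -4.0]
opening: 0.0613
t 21.85 pos [ 0.634 -0.13   0.21 ] yaw 6.756446695708321 F [ 0.578  0.424 -3.952] open 0.06126959717367199 q [-0.287  0.29   1.29   0.009  1.595  1.166]
 shift cm [-10.742  -1.315   1.02 ] turn deg [ 1.565  0.24  -1.212]
```

```bash
python3 -m creep '[[[1,-1,-0.5,0.5,1,0.2,-1],[1,-2,-0.5,0.3,0.5,0,0],[1,-2.5,-0.5,0.2,0,0,0],[1,-2.5,0,0,0,0,0],[1,-1.7,0,0,0,0,0],[1,-1,0,0,0,0,0],[1,0,0,0,0,0,0],[1,0,0,0,0,0,0]]]'
python3 -c "
from h import *
held(.11,.062);todo(ROOT+.105*OUT+np.array([0,0,.010]),PHI)"
```

```text
t: 22.65
tool_pos: [0.6308, -0.0167, 0.2232]
orientation: [-1.259, 1.129, -1.123]
force: [0.0, 0.4, -4.1]
opening: 0.0613
held n 941 outward normal [0.945 0.087 0.315] yaw 5.260672744159602 tilt(deg, +=face up) 18.37558075257692 face centre [ 0.639 -0.018  0.177] zmin/max 0.15534075831847066 0.23290725837576873 y [-0.049  0.013] tcp [ 0.631 -0.017  0.223]
 foot n 768 z med 0.16132509556112867 slope [-0.025  0.162]
t 22.7 pos [ 0.631 -0.017  0.223] yaw 6.404176165876967 F [-0.286  1.172 -3.817] open 0.06142443328537718 q [-0.11   0.208  1.361  0.003  1.575  1.349]
 shift cm [ 0.585 -0.188  0.084] turn deg [ 0.096 -0.096 -0.186]
```

```bash
python3 -m creep '[[[1,0.55,-0.15,0,0,0,0],[1,0,0,0,0,0,0],[1,0,0,-1,0,0,0],[1,0,0,-1,0,0,0],[1,0,0,-1,0,0,0],[1,0,0,-1,0,0,0],[1,0,0,0,0,0,0],[1,0,0,0,0,0,0]]]'
python3 -c "
from h import *
todo(ROOT+.020*OUT+np.array([0,0,.010]),PHI)"
```

```text
t: 23.5
tool_pos: [0.5872, -0.0319, 0.2243]
orientation: [-1.258, 1.134, -1.127]
force: [-0.5, -0.1, -4.5]
opening: 0.0611
t 23.5 pos [ 0.587 -0.032  0.224] yaw 6.092337106043885 F [-0.525 -0.053 -4.493] open 0.06107346296849693 q [-0.142  0.093  1.486  0.002  1.567  1.322]
 shift cm [-0.381 -0.062 -3.918] turn deg [ 0.171 -0.408 -0.136]
```

```bash
python3 -m creep '[[[1,-0.3,0,-0.7,0,-0.4,0],[1,0,0,-1,0,0,0],[1,0,0,-1,0,0,0],[1,0,0,-0.8,0,0,0],[1,0,0,-0.2,0,0,0],[1,0,0,0,0,0,0],[1,0,0,0,0,0,0],[1,0,0,0,0,0,0]]]'
python3 -c "
from h import *
held(.11,.062);todo(ROOT+.016*OUT+np.array([0,0,-.020]),PHI)"
```

```text
t: 24.3
tool_pos: [0.5471, -0.033, 0.2247]
orientation: [-1.261, 1.127, -1.122]
force: [-0.7, 1.0, -4.7]
opening: 0.0614
held n 1034 outward normal [0.954 0.054 0.295] yaw 3.2108490766541227 tilt(deg, +=face up) 17.161691421383598 face centre [ 0.552 -0.035  0.188] zmin/max 0.15684083862743067 0.23412114896736488 y [-0.065 -0.004] tcp [ 0.547 -0.033  0.225]
 foot n 1042 z med 0.161711124725859 slope [-0.432  0.153]
t 24.35 pos [ 0.547 -0.033  0.225] yaw 6.539184637158875 F [-0.565 -0.37  -4.214] open 0.06142028013616604 q [-0.155 -0.017  1.597  0.002  1.564  1.302]
 shift cm [-0.062  2.97  -0.309] turn deg [ 0.115  0.039 -0.126]
```

```bash
python3 -m creep '[[[1,0,0.5,-0.2,0,0,0],[1,0,0.7,0,0,0,0],[1,0,0.7,0,0,0,0],[1,0,0.5,0,0,0,0],[1,0,0.2,0,0,0,0],[1,0,0,0,0,0,0],[1,0,0,0,0,0,0],[1,0,0,0,0,0,0]]]'
python3 -c "
from h import *
todo(ROOT+.016*OUT+np.array([0,0,-.020]),PHI)"
```

```text
t: 25.15
tool_pos: [0.545, -0.0331, 0.1954]
orientation: [-1.262, 1.128, -1.121]
force: [0.6, 0.6, -3.8]
opening: 0.0613
t 25.15 pos [ 0.545 -0.033  0.195] yaw 6.547011738505322 F [ 0.646  0.589 -3.797] open 0.061306458413342056 q [-0.156 -0.009  1.643  0.002  1.512  1.301]
 shift cm [-0.054  0.044 -0.109] turn deg [ 0.183  0.047 -0.148]
```

```bash
python3 -m creep '[[[1,0,0.15,-0.15,0,0,0],[1,0,0.15,0,0,0,0],[1,0,0.1,0,0,0,0],[1,0,0,0,0,0,0],[1,0,0,0,0,0,0],[1,0,0,0,0,0,0],[1,0,0,0,0,0,0],[1,0,0,0,0,0,0]]]'
python3 -c "
from h import *
todo(ROOT+.016*OUT+np.array([0,0,-.020]),PHI)"
```

```text
t: 25.95
tool_pos: [0.5446, -0.0333, 0.1948]
orientation: [-1.259, 1.125, -1.124]
force: [-1.7, 0.2, 0.7]
opening: 0.0612
t 25.95 pos [ 0.545 -0.033  0.195] yaw 6.557868902775677 F [-1.701  0.184  0.746] open 0.06120500151483937 q [-0.156 -0.015  1.65   0.002  1.506  1.3  ]
 shift cm [-0.069 -0.017 -0.059] turn deg [-0.059  0.058 -0.092]
```

Weight is carried (−3.8 → +0.7 N). Release, retract up, check.

```bash
python3 -m creep '[[[0,0,0,0,0,0,0],[0,0,0,0,0,0,0],[0,0,0,0,0,0,0],[0,0,0,0,0,0,0],[0,0,0,0,0,0,0],[0,0,0,0,0,0,0],[0,0,0,0,0,0,0],[0,0,-0.5,0,0,0,0]]]'
python3 -m creep '[[[0,0,-2,0,0,0,0],[0,0,-3,0,0,0,0],[0,0,-4,0,0,0,0],[0,0,-4,0,0,0,0],[0,4,0,0,0,0,0],[0,5,0,0,0,0,0],[0,5,0,0,0,0,0],[0,3,0,0,0,0,0]]]'
sed -i 's/s5.png/s6.png/' chk.py; python3 chk.py
```

```text
t: 26.75
tool_pos: [0.5453, -0.0336, 0.1998]
orientation: [-1.258, 1.124, -1.125]
force: [-0.1, 0.2, 0.3]
opening: 0.0931
t: 27.55
tool_pos: [0.5657, -0.2033, 0.3401]
orientation: [-1.26, 1.112, -1.122]
force: [-0.2, 0.6, 0.3]
opening: 0.0929
scene -0.124 18 out [-27.926  15.983  28.208] lat [-25.696 -14.287]
scene -0.088 15 out [14.173 23.081 29.517] lat [-32.667  15.554]
scene -0.076 67 out [15.436 17.262 27.823] lat [-32.438  24.875]
scene -0.064 55 out [14.729 17.02  18.118] lat [-32.606  17.459]
scene -0.052 57 out [14.779 17.065 18.285] lat [-32.105  25.505]
scene -0.040 125 out [-2.42  11.186 17.599] lat [-32.35   24.735]
scene -0.028 54 out [-25.011  15.627  18.303] lat [-33.346  28.566]
scene -0.016 51 out [-25.223  16.813  18.689] lat [-33.291  27.721]
scene -0.004 38 out [-26.957  17.543  19.439] lat [-33.759  26.763]
scene 0.008 199 out [-28.222 -12.602  18.691] lat [-32.942  24.667]
scene 0.020 241 out [ 0.315 13.182 18.913] lat [-32.039  26.152]
scene ztop 0.024432696666312592
 foot -0.164 143 [ 0.021 -0.165] outmax 0.07959004513085895
 foot -0.124 245 [ 0.006 -0.123] o
[... 522 characters left out ...]
t [-26.29   28.112]
top -0.076 20 out [-29.072  -6.587  13.01 ] lat [-31.018  27.533]
top -0.064 25 out [-29.232   6.575  13.996] lat [-30.432  28.766]
top -0.052 19 out [-29.293 -28.092  14.405] lat [-30.414  26.881]
top -0.040 21 out [-29.322  -2.57   14.293] lat [-30.139  26.152]
top -0.028 29 out [-29.529   6.544  14.499] lat [-31.768  27.57 ]
top -0.016 25 out [-29.214   6.86   14.419] lat [-31.477  26.382]
top -0.004 32 out [-29.202   0.022  14.856] lat [-30.61   26.621]
top 0.008 182 out [-28.668 -12.365  13.813] lat [-22.209  23.151]
top 0.020 188 out [ 1.403 11.828 19.621] lat [-30.392  25.307]
top ztop 0.024203616946272502
 foot -0.083 149 [ 0.007 -0.083] outmax 0.07240789132346688
```

View pics/s6.png

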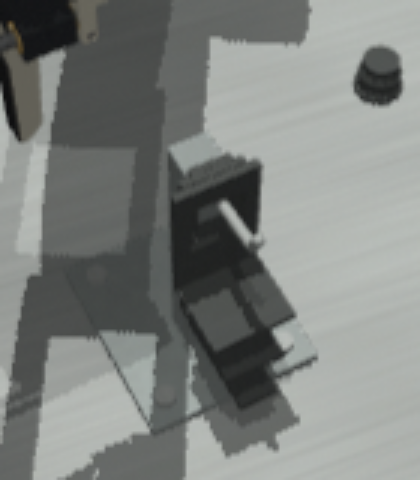

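All three brackets hang nested on the bar. The short one's outer face is about 18 mm out (flush), 2–3 mm off to the side and vertical, and the gripper is clear.

```bash
python3 -c "
from plant import robot
print(robot.close_job())"
```

```text
the job is handed in; nothing more can be done
None
```

I hung the middle bracket and then the short one on the grey hook, each pushed back against the bracket behind it with its foot pointing out. I released both and handed the job in at about 28 s. No verdict is reported, so these are my own last checks.

**Last checks:**
- **Depth:** the middle bracket's outer face measured about 12 mm out from the hook's root. The short one's measured about 18 mm out, so both are flush. The middle one was measured before the short one went on.
- **Sideways and upright:** the middle and short brackets are about 2–3 mm off to the side. All three feet slope less than about 2 degrees, and all sit within about 3 mm of the nested heights.
- **Gripper:** it was open and clear of everything, with no significant force on the tool.

**What went wrong or disagreed:**
- **First grasp missed:** my first grasp of the middle bracket closed on nothing and left it standing. The cameras showed the fingertips about 27 mm higher than the reported tool position and the stated geometry imply. I lowered both grasps by that amount and they held.
- **Tilt reading discarded:** my plane fit of the held brackets gave 8–18 degrees of tilt. The feet showed only 1–2 degrees, so I put the difference down to finger points in the fit and used the feet instead.

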